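# Press an indenter home with a trigger clamp, then release the clamp

### The arm

A 6-joint arm with a two-finger parallel gripper is mounted at the origin on a cart in front of the work surface, level with it; the furniture and walls round the work are solid. World frame = base frame: x ahead of the robot, y to its left, z up, the work surface at z = 0. Lengths are in m, angles in rad, forces in N, time in s.
With the tool pointing down it reaches from about 0.325 to 0.85 m from the base axis. Payload 4.4 kg.
Tool frame: the origin (TCP) lies midway between the tips of the shut fingers; the grasp point (between the pads) lies 19 mm behind it; z points along the fingers, y is the direction in which the jaws open and shut (so a half turn about z gives the same grasp; the last joint's range is limited). The gripper opens to 94 mm and grips with 3 to 60 N. Pads are 16 mm wide; open, the fingers measure 119 mm over their backs; the gripper's body (75 mm by 177 mm) begins 78 mm behind the grasp point.
Start: joints at [0.97, 0.207, 1.542, -0, 1.393, -0.15], TCP at [0.251, 0.518, 0.205] pointing down, gripper open.
Joint ranges: [-2.73, 2.73], [-0.86, 2.22], [0.23, 2.46], [-1.11, 4.25], [0.08, 2.63], [-2.82, 2.82]. Speed limits (rad/s): [2.79, 2.79, 3.14, 3.14, 3.14, 3.14].

### API

Orientations are given as a rotation vector (axis times angle).
In Python, from rig import get_state, cams, bot, models gives the robot as it stands.
- The arm moves only by the shell command python3 -m creep 'ROWS' [OPENING] [FORCE]. ROWS is a JSON object of lists of equal length, an entry for each row: "dp": the shift along the tool's x, y, z as a fraction of full scale, a list of three; "yaw": the turn about the tool's z as a fraction of full scale. In form: {"dp": [[tx, ty, tz], ...], "yaw": [yaw, ...]}. A call has 1 to 5 rows; each row shifts and turns the pose as measured when the row begins, along the tool's axes as they then stand; what a row does not reach is not made up. Full scale, the value 1, is 1 m for a shift and pi rad for a turn. A row lasts 1/12 s, in which the tool goes at most 41.7 mm and 7.16 degrees, less where a joint would pass 70% of its speed; a pose out of reach is approached as far as the arm can. A call with a number of a shift or a turn outside -1 to 1 is refused whole. A call with a gripper value outside its range is refused whole. OPENING is the opening, from 0 (shut) to 1 (fully open), set as the call begins (- or left out, the last holds). The fingers move at their own pace and stop on an object; FORCE is the grip in N (left out, the last holds). Time passes only in rows, so rows that do not move let the fingers close. It gives the time, the measured TCP pose, the force and the opening at its end, in the units of the state.
- get_state(): the state, without advancing time (a new reading comes with each control period).
- cams.capture(name): name is "scene" or "top" or "wrist"; returns (picture, depth): 384x512x3 uint8, red, green, blue; 384x512 float32, m along the optical axis (not along the pixel's ray), 0 where there is no reading.
- cams.camera_info(name): a dict with "fx", "fy", "cx", "cy" (pixels), "R" (3x3) and "t" (3): a world point X has camera coordinates R X + t. Camera axes: x right, y down, z forward; pixel columns grow to the right and rows downward; lengths in m; the calibration is good to about 2 mm. A picture is of the moment at which its call begins: read the wrist's pose just before it. camera_info takes no time and is no camera call; for the wrist camera it gives the pose at the moment of the call.
- bot.hand_in(): hands the job in, once; it reports no verdict.
Trained networks look in the newest picture that a camera, given by its name, has taken for a name from the list of things; names that differ only in an ending like _2 or _b are one class to them, and where a whole thing is asked for, a point or a joint stands for the part that bears it (a point fixed in the world has none). Each returns a list of dicts, best first, with "score" (0 to 1); they miss things now and then, are a little off and sometimes report something else, mostly with a low value. They report only what shows in the picture. A call takes as long as a camera call.
- models.outline_of(camera, label): "pixels" (384x512 bool, what is visible of it) and "bbox" ([left, top, width, height] in pixels, round what is visible of it).
The state is a dict: "time_s": time; "joints": joint angles; "qvel": joint speeds; "tau": joint torques, N m; "position": TCP position; "ee_rot": TCP orientation; "force": force on the tool from outside, world axes, zero at the start; "moment": the same for the moment, N m; "opening": finger opening in m.
Only numpy, scipy, OpenCV 4.12 (cv2) and the standard library are available. Lean on these libraries where they do the work, as an engineer would, in place of code of your own. Each camera call takes 0.05 s, during which the arm holds its last target. There are 200 camera calls.

### The job

Use the trigger clamp to press the indenter home in its socket: pump the trigger until you feel the indenter bottom and hold a push of about 12 N on the trigger, short of its own stop, for half a second, never so hard that the pad squeezes the indenter with more than 24 N. Then press the release lever backwards, away from the socket, and keep pressing so that it slides the toothed bar all the way back, and let go. Keep the hand off the indenter and leave the small things beside the clamp where they are.

Things in the scene. Friction and masses are not known exactly. Their poses are not given: they have to be found in the camera images.
- clamp: trigger bar clamp fixed to the bench, grey base plate 330x84x10 mm. Origin on the bench under its housing; x runs along the bar from the release lever (rear) to the steel socket block (front), z up. Housing x -58..+26 mm, 82 mm high; rear rails x -172..-52, 68 high; fixed black grip x +14..+28, 130 high; socket block x +98..+140, 71 high. Bar axis 45 mm above the bench.
- trigger_tip (a point): centre of the trigger's black cross-bar (12 mm diameter, 40 mm long across the clamp) at the top of the trigger, 118 mm above the bench, between release lever and fixed grip. Push it from behind towards the socket (clamp +x): it swings about a pivot 100 mm below, 40 mm in a full stroke, nearly level. At least 40 mm is clear behind it.
- trigger (a joint): trigger angle, rad: 0 at rest, 0.40 at its stop, where the push rises steeply too. A spring returns it (2 N at the cross-bar). A full stroke feeds the bar 8-9 mm, then let it return fully; the bar stays. Push on the cross-bar: 4-6 N feeding the bar, 7-9 N driving the indenter; once bottomed 1-2 N more per mm: 10 N squeezes the indenter with 10-14 N, 12 N with 14-18 N, 15 N with 20-24 N.
- bar (a joint): how far the toothed bar has been fed towards the socket, m: 0 fully back against its stop, 0.054 at most. It slides with 3 N of friction and cannot go back unless the release lever is pressed.
- release_tip (a point): centre of the release lever's black cross-bar (12 mm diameter, 36 mm long across the clamp), 120 mm above the bench, atop the lever on the bar's rear end; travels with the bar, 150 mm behind the clamp's origin when fully back. Press it backwards (clamp -x) from its front side: it tips 25 mm against a spring (1 N), freeing the bar; pressing on slides the bar back at 3-5 N until its stop.
- release (a joint): release lever angle, rad: 0 upright (holding; up to 0.25 when its pawl rests on a tooth), 0.35 pressed fully back. A spring stands it up again when let go.
- pad_face (a point): centre of the front face of the round black rubber pad (30 mm diameter) on the front end of the bar. The pad gives 1 mm for 14 N.
- indenter_face (a point): centre of the small rear face of the dark stepped indenter (36 mm long, 23 mm over its collar), lying level in line with the bar, its shank in the socket block; the pad presses on this face.
- plug (a joint): how far the indenter has gone in, m: starts at 0 to 0.003. It goes in with 6 N of friction and bottoms on a spacer hidden in the socket, at a value between 0.005 and 0.0135 that can only be felt; its collar then still stands proud of the block.
- ref_disc: round steel hardness block, 60 mm diameter, 16 mm high, loose beside the clamp; bystander
- magnet: pot magnet with a knob, 32 mm diameter, 27 mm high, loose beside the clamp; bystander
- coupon: flat steel coupon, 20x55x12 mm, loose beside the clamp; bystander

How it is judged:
By the outcome, as a careful person would: the job done as asked, in the order asked, and still so for the second after the job is handed in, with the robot touching nothing.
It also fails if it takes over 66 s, if anything falls off the work surface, if the arm or the gripper's body presses on something with over 40 N, if the wrist force passes 120 N, or if a joint passes its speed limit or range.

## Working session

There is one attempt and no reset: what is moved stays moved. The work goes in short steps, Python scripts to look and compute and a shell command to move; the robot and the scene stay as the last step left them, time stands still between calls to the robot, and variables do not carry over. Pictures are saved under pics/ and viewed, about 8 in all and at most 12, crops included, and the job is handed in when it is done.

```bash
ls; mkdir -p pics
python3 - <<'E'
from rig import get_state,cams,bot,models
import cv2,numpy as np
s=get_state();print(s)
ims=[]
for n in("scene","top"):
    p,d=cams.capture(n);cv2.imwrite(f"pics/{n}0.png",p[:,:,::-1]);np.save(f"pics/{n}0.npy",d)
    i=cams.camera_info(n)
    R,t=np.array(i["R"]),np.array(i["t"]);print(n,-R.T@t,R[2])
    for l in("clamp","trigger_tip","release_tip","pad_face","indenter_face","ref_disc","magnet","coupon"):
        for o in models.outline_of(n,l)[:2]:
            m=np.array(o["pixels"])&(d>0)
            v,u=np.nonzero(m);z=d[m]
            X=(np.stack([(u-i["cx"])/i["fx"]*z,(v-i["cy"])/i["fy"]*z,z],1)-t)@R
            print(l,round(o["score"],2),o["bbox"],m.sum(),np.median(X,0).round(3) if len(X) else "",X[:,2].max().round(3) if len(X) else "")
E
```

```text
pics
{'time_s': 0.0, 'joints': array([ 9.69456961e-01,  2.07443498e-01,  1.54292226e+00, -3.05759219e-06,
        1.39348874e+00, -1.50488903e-01]), 'qvel': array([0.00019232, 0.0011925 , 0.00058102, 0.00064014, 0.00058092,
       0.0004862 ]), 'tau': array([ 4.09054119e-04, -3.70881522e+01, -2.81413078e+01,  6.97862520e-02,
        3.62025329e-02, -1.77492843e-04]), 'position': array([0.25009588, 0.51687853, 0.2042925 ]), 'ee_rot': array([-0.70202528, -3.06129954,  0.00330567]), 'force': array([-1.15224581, -0.8176809 , -0.10501872]), 'moment': array([ 0.00267996, -0.03828088,  0.00798625]), 'opening': 0.09410140773840227}
scene [0.28019747 0.43328624 0.72829274] [ 0.34256722 -0.58925961 -0.73172454]
clamp 0.78 [219.4, 156.2, 92.7, 153.7] 5367 [ 0.537 -0.019  0.036] 0.132
trigger_tip 0.52 [267.4, 188.6, 20.9, 30.8] 268 [ 0.552 -0.078  0.106] 0.127
release_tip 0.5 [288.1, 156.9, 13.2, 26.1] 149 [ 0.564 -0.19   0.106] 0.127
pad_face 0.61 [254.2, 240.9, 14.6, 10.8] 108 [0.544 0.001 0.05 ] 0.063
pad_face 0.53 [291.2, 152.8, 12.8, 31.6] 170 [ 0.564 -0.19   0.114] 0.129
indenter_face 0.48
[... 449 characters left out ...]
 147.3, 59.2] 5504 [ 0.545 -0.051  0.012] 0.132
clamp 0.52 [191.2, 195.5, 16.9, 8.3] 73 [0.537 0.039 0.053] 0.058
trigger_tip 0.55 [249.2, 184.2, 8.7, 13.9] 106 [ 0.55  -0.079  0.123] 0.126
release_tip 0.46 [301.7, 175.1, 13.2, 18.5] 110 [ 0.562 -0.189  0.125] 0.129
release_tip 0.42 [191.8, 191.7, 15.5, 13.6] 74 [0.537 0.039 0.053] 0.058
pad_face 0.37 [215.1, 194.5, 3.0, 10.7] 20 [0.542 0.    0.058] 0.06
indenter_face 0.68 [193.5, 195.1, 12.3, 10.5] 84 [0.537 0.039 0.053] 0.058
indenter_face 0.32 [244.1, 180.2, 16.0, 18.6] 179 [ 0.549 -0.079  0.122] 0.126
magnet 0.52 [190.0, 152.1, 11.0, 17.8] 168 [0.633 0.05  0.014] 0.03
coupon 0.75 [219.2, 233.3, 27.6, 7.7] 192 [ 0.465 -0.039  0.012] 0.015
```

View pictures.

Run:
```python
import cv2,numpy as np
a=cv2.imread("pics/scene0.png")[140:320,180:340];b=cv2.imread("pics/top0.png")[130:260,150:340]
a=cv2.resize(a,None,fx=3,fy=3,interpolation=2);b=cv2.resize(b,(400,274))
c=np.zeros((540,890,3),np.uint8);c[:,:480]=a;c[:274,485:885]=b;cv2.imwrite("pics/v1.png",cv2.resize(c,(800,485)))
from rig import get_state
from scipy.spatial.transform import Rotation as Ro
R=Ro.from_rotvec(get_state()["ee_rot"]).as_matrix();print(R.round(3))
```

```text
[[-0.9    0.436  0.   ]
 [ 0.436  0.9    0.   ]
 [-0.     0.    -1.   ]]
```

View pics/v1.png

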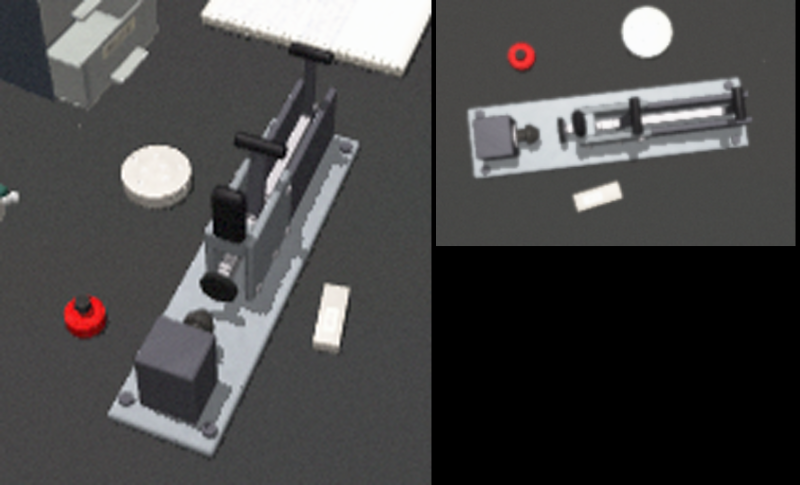

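```bash
python3 -m creep '{"dp":[[0,0,0],[0,0,0],[0,0,0],[0,0,0]],"yaw":[0.04,0.04,0.04,0.04]}' 0 20; python3 -m creep '{"dp":[[0,0,0],[0,0,0],[0,0,0],[0,0,0],[0,0,0]],"yaw":[0.04,0.04,0.04,0.04,0.01]}'
```

```text
time_s: 1.23
position: [0.2505, 0.5175, 0.2055]
ee_rot: [1.446, 2.789, 0.0]
force: [0.5, -0.7, 0.4]
opening: 0.0705
time_s: 1.65
position: [0.2505, 0.5175, 0.2055]
ee_rot: [-2.134, -2.306, -0.0]
force: [-0.2, -1.0, 0.4]
opening: 0.0376
```

```bash
M='x'; python3 -m creep '{"dp":[[-0.039,0.014,0],[-0.039,0.014,0],[-0.039,0.014,0],[-0.039,0.014,0],[-0.039,0.014,0]],"yaw":[-0.01,0,0,0,0]}'; python3 -m creep '{"dp":[[-0.039,0.014,0],[-0.039,0.014,0],[-0.039,0.014,0],[-0.039,0.014,0],[-0.039,0.014,0]],"yaw":[0,0,0,0,0]}'; python3 -m creep '{"dp":[[-0.039,0.014,0],[-0.039,0.014,0],[-0.039,0.014,0],[-0.039,0.014,0],[0,0,0]],"yaw":[0,0,0,0,0]}'
```

```text
time_s: 2.07
position: [0.3394, 0.3331, 0.2046]
ee_rot: [-2.078, -2.353, -0.005]
force: [1.6, 0.4, 0.0]
opening: 0.0041
time_s: 2.48
position: [0.4324, 0.1463, 0.2055]
ee_rot: [2.076, 2.357, 0.012]
force: [0.4, 0.7, 0.1]
opening: 0.0006
time_s: 2.9
position: [0.5098, -0.0093, 0.2071]
ee_rot: [2.081, 2.344, 0.016]
force: [0.2, -0.8, 0.3]
opening: 0.0006
```

```bash
python3 -m creep '{"dp":[[-0.034,0.011,0],[-0.034,0.011,0],[-0.033,0.010,0],[0,0,0]],"yaw":[0,0,0,0]}'
python3 - <<'E'
from rig import get_state,cams,bot,models
import cv2,numpy as np
print(get_state()["position"])
i=cams.camera_info("wrist");n="wrist"
p,d=cams.capture(n);cv2.imwrite("pics/w1.png",p[:,:,::-1])
R,t=np.array(i["R"]),np.array(i["t"])
for l in("trigger_tip","release_tip","indenter_face"):
    for o in models.outline_of(n,l)[:2]:
        m=np.array(o["pixels"])&(d>0);v,u=np.nonzero(m);z=d[m]
        X=(np.stack([(u-i["cx"])/i["fx"]*z,(v-i["cy"])/i["fy"]*z,z],1)-t)@R
        q=X[X[:,2]>0.112]
        print(l,round(o["score"],2),o["bbox"],len(q),q.min(0).round(4) if len(q) else "",q.max(0).round(4) if len(q) else "")
E
```

```text
time_s: 3.23
position: [0.5544, -0.1091, 0.2072]
ee_rot: [2.083, 2.343, 0.018]
force: [0.3, -0.1, -0.1]
opening: 0.0009
[ 0.55439082 -0.10909862  0.20717222]
trigger_tip 0.86 [235.8, 140.1, 39.7, 33.2] 509 [ 0.5327 -0.0901  0.1121] [ 0.5721 -0.0757  0.1256]
indenter_face 0.78 [243.7, 31.1, 19.2, 30.0] 0
```

View pics/w1.png

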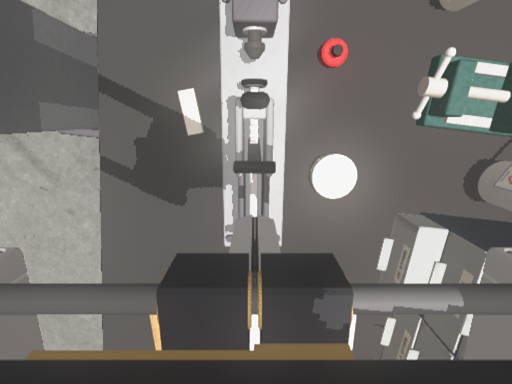

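```bash
python3 -m creep '{"dp":[[-0.005,0,0.033],[0,0,0.033],[0,0,0.033],[0,0,0],[0,0,0]],"yaw":[0,0,0,0,0]}';  python3 -m creep '{"dp":[[0.005,0,0],[0.005,0,0],[0.003,0,0],[0.003,0,0],[0.0,0,0]],"yaw":[0,0,0,0,0]}'
```

```text
time_s: 3.85
position: [0.5549, -0.0996, 0.1099]
ee_rot: [2.064, 2.357, 0.027]
force: [0.6, -0.6, 1.9]
opening: 0.0001
time_s: 4.27
position: [0.5552, -0.0826, 0.117]
ee_rot: [2.052, 2.353, 0.027]
force: [-0.0, -2.6, -1.2]
opening: 0.0003
```

```bash
cat > s.py <<'E'
from rig import get_state
from scipy.spatial.transform import Rotation as Ro
import numpy as np
s=get_state();R=Ro.from_rotvec(s["ee_rot"]).as_matrix()
print(R.round(3));print(s["time_s"],s["position"].round(4),s["force"].round(2),"along x",(R[:,0]@s["force"]).round(2))
E
python3 s.py
```

```text
[[-0.136  0.99   0.026]
 [ 0.991  0.136 -0.   ]
 [-0.004  0.026 -1.   ]]
4.2667 [ 0.5552 -0.0826  0.117 ] [-0.03 -2.6  -1.2 ] along x -2.56
```

```bash
python3 -m creep '{"dp":[[-0.008,0,0.0],[-0.008,0,0.005],[-0.004,0,0.005],[0,0,0]],"yaw":[0.006,0,0,0]}';python3 s.py;  python3 -m creep '{"dp":[[0,0,0],[0,0,0]],"yaw":[0,0]}'
```

```text
time_s: 4.6
position: [0.5611, -0.1043, 0.11]
ee_rot: [2.072, 2.327, 0.033]
force: [-0.0, 0.7, -0.2]
opening: 0.0002
[[-0.116  0.993  0.033]
 [ 0.993  0.116 -0.001]
 [-0.005  0.033 -0.999]]
4.6 [ 0.5611 -0.1043  0.11  ] [-0.03  0.71 -0.23] along x 0.71
time_s: 4.77
position: [0.5609, -0.1046, 0.1093]
ee_rot: [2.076, 2.327, 0.035]
force: [0.6, -0.1, -0.0]
opening: 0.0001
```

```bash
python3 -m creep '{"dp":[[0.008,-0.005,0.001],[0.008,0,0.001],[0.008,0,0.001]],"yaw":[0,0,0]}';python3 s.py|tail -1;  python3 -m creep '{"dp":[[0.008,0,0.001],[0.008,0,0.001]],"yaw":[0,0]}';python3 s.py | tail -1;python3 -m creep '{"dp":[[0.006,0,0.001]],"yaw":[0]}';python3 s.py | tail -1
```

```text
time_s: 5.02
position: [0.5541, -0.0829, 0.1069]
ee_rot: [2.076, 2.321, 0.034]
force: [0.1, -2.5, 2.0]
opening: 0.0006
5.0167 [ 0.5541 -0.0829  0.1069] [ 0.12 -2.49  1.99] along x -2.5
time_s: 5.18
position: [0.5528, -0.0669, 0.106]
ee_rot: [2.072, 2.319, 0.031]
force: [-1.7, -6.7, 4.6]
opening: 0.0008
5.1833 [ 0.5528 -0.0669  0.106 ] [-1.73 -6.75  4.62] along x -6.56
time_s: 5.27
position: [0.5522, -0.0612, 0.1055]
ee_rot: [2.068, 2.318, 0.027]
force: [0.0, -6.8, 1.1]
opening: 0.0004
5.2667 [ 0.5522 -0.0612  0.1055] [ 0.   -6.83  1.1 ] along x -6.8
```

```bash
python3 -m creep '{"dp":[[0.005,0,0.0]],"yaw":[0]}';python3 s.py|tail -1;  python3 -m creep '{"dp":[[-0.020,0,0],[-0.020,0,0.0],[-0.006,0,0],[0,0,0]],"yaw":[0,0,0,0]}';python3 s.py | tail -1
```

```text
time_s: 5.35
position: [0.5519, -0.0583, 0.1054]
ee_rot: [2.062, 2.316, 0.02]
force: [1.6, -17.7, -5.2]
opening: 0.0004
5.35 [ 0.5519 -0.0583  0.1054] [  1.62 -17.73  -5.16] along x -17.68
time_s: 5.68
position: [0.5558, -0.0993, 0.1049]
ee_rot: [2.057, 2.325, 0.02]
force: [0.0, -1.0, -0.2]
opening: 0.0003
5.6833 [ 0.5558 -0.0993  0.1049] [ 0.   -1.02 -0.16] along x -1.01
```

```bash
python3 -m creep '{"dp":[[-0.007,0,0],[0,0,0]],"yaw":[0,0]}';python3 s.py | tail -1;  python3 -m creep '{"dp":[[0.01,0,0.001],[0.01,0,0.0],[0.008,0,0],[0.006,0,0]],"yaw":[0,0,0,0]}';python3 s.py | tail -1;  python3 -m creep '{"dp":[[0.005,0,0.00]],"yaw":[0]}';python3 s.py | tail -1
```

```text
time_s: 5.85
position: [0.5558, -0.1038, 0.1041]
ee_rot: [2.058, 2.329, 0.022]
force: [0.3, 0.4, 0.6]
opening: 0.0003
5.85 [ 0.5558 -0.1038  0.1041] [0.32 0.37 0.63] along x 0.32
time_s: 6.18
position: [0.5525, -0.0688, 0.1037]
ee_rot: [2.054, 2.325, 0.019]
force: [0.9, -4.5, -2.2]
opening: 0.0005
6.1833 [ 0.5525 -0.0688  0.1037] [ 0.93 -4.48 -2.2 ] along x -4.51
time_s: 6.27
position: [0.5519, -0.0638, 0.1035]
ee_rot: [2.051, 2.324, 0.016]
force: [1.3, -7.4, -3.7]
opening: 0.0006
6.2667 [ 0.5519 -0.0638  0.1035] [ 1.35 -7.43 -3.74] along x -7.44
```

```bash
cat > look.py <<'E'
from rig import cams,models
import cv2,numpy as np,sys
n="top";p,d=cams.capture(n);cv2.imwrite(f"pics/{sys.argv[1]}.png",cv2.resize(p[150:250,150:340,::-1],None,fx=4,fy=4,interpolation=2))
i=cams.camera_info(n);R,t=np.array(i["R"]),np.array(i["t"])
for l in("release_tip","pad_face","indenter_face"):
    for o in models.outline_of(n,l)[:2]:
        m=np.array(o["pixels"])&(d>0);v,u=np.nonzero(m);z=d[m]
        X=(np.stack([(u-i["cx"])/i["fx"]*z,(v-i["cy"])/i["fy"]*z,z],1)-t)@R
        print(l,round(o["score"],2),o["bbox"],np.median(X,0).round(4) if len(X) else "")
E
python3 look.py t1
python3 -m creep '{"dp":[[-0.020,0,0],[-0.020,0,-0.002],[0,0,-0.002],[0,0,0]],"yaw":[0,0,0,0]}';python3 s.py | tail -1;  python3 -m creep '{"dp":[[0.01,0,0.0],[0.01,0,0.0],[0.008,0,0],[0.006,0,0]],"yaw":[0,0,0,0]}';python3 s.py | tail -1;  python3 -m creep '{"dp":[[0.004,0,0.00]],"yaw":[0]}';python3 s.py | tail -1
```

```text
time_s: 6.8
position: [0.555, -0.0991, 0.1071]
ee_rot: [2.059, 2.333, 0.025]
force: [-0.0, -0.1, -0.1]
opening: 0.0002
6.8 [ 0.555  -0.0991  0.1071] [-0.04 -0.14 -0.11] along x -0.13
time_s: 7.13
position: [0.5514, -0.0644, 0.1078]
ee_rot: [2.056, 2.328, 0.022]
force: [1.3, -6.5, -4.7]
opening: 0.0003
7.1333 [ 0.5514 -0.0644  0.1078] [ 1.28 -6.47 -4.65] along x -6.5
time_s: 7.22
position: [0.5511, -0.0608, 0.1074]
ee_rot: [2.051, 2.327, 0.018]
force: [2.8, -10.5, -4.6]
opening: 0.0003
7.2167 [ 0.5511 -0.0608  0.1074] [  2.82 -10.49  -4.65] along x -10.66
```

```bash
python3 -m creep '{"dp":[[-0.020,0,0],[-0.020,0,0],[-0.003,0,0],[0,0,0]],"yaw":[0,0,0,0]}';python3 s.py | tail -1;  python3 -m creep '{"dp":[[0.01,0,0.0],[0.006,0,0]],"yaw":[0,0]}'|head -0;python3 s.py | tail -1;  python3 -m creep '{"dp":[[0.005,0,0.00]],"yaw":[0]}'>/dev/null;python3 s.py | tail -1;  python3 -m creep '{"dp":[[0.005,0,0.00]],"yaw":[0]}'>/dev/null;python3 s.py | tail -1;  python3 -m creep '{"dp":[[0.004,0,0.00]],"yaw":[0]}'>/dev/null;python3 s.py | tail -1
```

```text
time_s: 7.55
position: [0.5549, -0.0967, 0.1069]
ee_rot: [2.045, 2.339, 0.019]
force: [-1.4, -3.3, 3.3]
opening: 0.0004
7.55 [ 0.5549 -0.0967  0.1069] [-1.4  -3.25  3.34] along x -3.1
7.7167 [ 0.5531 -0.0798  0.1072] [-0.56 -3.16  1.38] along x -3.08
7.8 [ 0.5526 -0.0747  0.1076] [-0.17 -8.7   1.3 ] along x -8.63
7.8833 [ 0.552  -0.0702  0.1077] [ 0.75 -8.29 -2.75] along x -8.24
7.9667 [ 0.5519 -0.0678  0.1077] [  1.63 -15.67  -3.35] along x -15.63Exception ignored on flushing sys.stdout:
BrokenPipeError: [Errno 32] Broken pipe
```

```bash
python3 -m creep '{"dp":[[-0.0015,0,0]],"yaw":[0]}'>/dev/null;python3 s.py | tail -1;  python3 -m creep '{"dp":[[0,0,0.00]],"yaw":[0]}'>/dev/null;python3 s.py | tail -1
```

```text
8.05 [ 0.5521 -0.0699  0.1077] [ 0.62 -6.7  -0.95] along x -6.68
8.1333 [ 0.5522 -0.0705  0.1078] [ 1.92 -8.09  0.56] along x -8.29
```

```bash
for k in 1; do python3 -m creep '{"dp":[[0.001,0,0]],"yaw":[0]}'>/dev/null;python3 s.py | tail -1;  python3 -m creep '{"dp":[[0.001,0,0.00]],"yaw":[0]}'>/dev/null;python3 s.py | tail -1;python3 -m creep '{"dp":[[0.001,0,0.00]],"yaw":[0]}'>/dev/null;python3 s.py | tail -1; done
```

```text
8.2167 [ 0.5522 -0.0704  0.1078] [-0.06 -8.66 -0.35] along x -8.54
8.3 [ 0.5522 -0.0703  0.1078] [ 1.24 -7.98 -0.77] along x -8.03
8.3833 [ 0.5523 -0.0704  0.1079] [ 0.98 -8.24 -1.05] along x -8.23
```

```bash
python3 -m creep '{"dp":[[0.0015,0,0]],"yaw":[0]}'>/dev/null;python3 s.py | tail -1;  python3 -m creep '{"dp":[[0.002,0,0.00]],"yaw":[0]}'>/dev/null;python3 s.py | tail -1;python3 -m creep '{"dp":[[0.002,0,0.00]],"yaw":[0]}'>/dev/null;python3 s.py | tail -1
```

```text
8.4667 [ 0.5522 -0.0701  0.1079] [ 1.68 -9.54 -1.85] along x -9.56
8.55 [ 0.5522 -0.0698  0.108 ] [  1.98 -10.32  -2.1 ] along x -10.34
8.6333 [ 0.5522 -0.0696  0.1081] [  0.67 -11.16  -0.9 ] along x -11.05
```

```bash
python3 -m creep '{"dp":[[0.002,0,0]],"yaw":[0]}'>/dev/null;python3 s.py | tail -1;  python3 -m creep '{"dp":[[0.002,0,0.00]],"yaw":[0]}'>/dev/null;python3 s.py | tail -1;python3 -m creep '{"dp":[[0.002,0,0.00]],"yaw":[0]}'>/dev/null;python3 s.py | tail -1
```

```text
8.7167 [ 0.5522 -0.0696  0.1081] [  0.85 -10.9   -1.37] along x -10.77
8.8 [ 0.5522 -0.0697  0.1081] [  1.62 -11.86  -1.68] along x -11.8
8.8833 [ 0.5523 -0.0697  0.1082] [  2.01 -10.8   -1.83] along x -10.78
```

```bash
for k in 1; do python3 -m creep '{"dp":[[0.0024,0,0],[0.0023,0,0]],"yaw":[0,0]}'>/dev/null;python3 s.py | tail -1;  python3 -m creep '{"dp":[[0.0023,0,0.00],[0.0023,0,0]],"yaw":[0,0]}'>/dev/null;python3 s.py | tail -1;python3 -m creep '{"dp":[[0.0023,0,0.00],[0.0023,0,0]],"yaw":[0,0]}'>/dev/null;python3 s.py | tail -1; done
```

```text
9.05 [ 0.5522 -0.0692  0.1083] [  1.38 -10.29  -1.11] along x -10.22
9.2167 [ 0.5522 -0.0687  0.1084] [  2.96 -11.33  -1.27] along x -11.44
9.3833 [ 0.5523 -0.0687  0.1086] [  2.11 -11.78  -1.88] along x -11.64
```

```bash
for k in 1; do python3 -m creep '{"dp":[[0.0025,0,0],[0.0025,0,0]],"yaw":[0,0]}'>/dev/null;python3 s.py | tail -1;  python3 -m creep '{"dp":[[0.0025,0,0.00],[0.0025,0,0]],"yaw":[0,0]}'>/dev/null;python3 s.py | tail -1;python3 -m creep '{"dp":[[0.0025,0,0.00],[0.0025,0,0]],"yaw":[0,0]}'>/dev/null;python3 s.py | tail -1; python3 -m creep '{"dp":[[0.0025,0,0.00],[0.0025,0,0]],"yaw":[0,0]}'>/dev/null;python3 s.py | tail -1;python3 -m creep '{"dp":[[0.0025,0,0.00],[0.0025,0,0]],"yaw":[0,0]}'>/dev/null;python3 s.py | tail -1; done
```

```text
9.55 [ 0.5523 -0.0686  0.1087] [  2.03 -11.93  -0.98] along x -11.86
9.7167 [ 0.5523 -0.0686  0.1088] [  1.9  -12.78  -1.35] along x -12.57
9.8833 [ 0.5524 -0.0688  0.109 ] [  2.4  -12.56  -2.11] along x -12.27
10.05 [ 0.5524 -0.0689  0.1092] [  2.76 -11.95  -2.07] along x -11.69
10.2167 [ 0.5525 -0.069   0.1093] [  2.16 -12.94  -1.88] along x -12.53
```

```bash
python3 -m creep '{"dp":[[-0.015,0,0],[-0.015,0,0],[-0.012,0,0],[-0.008,0,0]],"yaw":[0,0,0,0]}'>/dev/null;python3 s.py | tail -1;  python3 -m creep '{"dp":[[-0.008,0,0.0],[-0.008,0,0]],"yaw":[0,0]}'>/dev/null;python3 s.py | tail -1; python3 -m creep '{"dp":[[-0.008,0,0.0],[-0.008,0,0]],"yaw":[0,0]}'>/dev/null;python3 s.py | tail -1;python3 -m creep '{"dp":[[-0.008,0,0.0]],"yaw":[0]}'>/dev/null;python3 s.py | tail -1
```

```text
10.55 [ 0.5574 -0.1117  0.1158] [-0.42  0.14  0.18] along x 0.17
10.7167 [ 0.5594 -0.1257  0.118 ] [0.28 0.36 0.25] along x 0.25
10.8833 [ 0.5621 -0.1411  0.1206] [1.09 0.28 0.13] along x 0.05
10.9667 [ 0.5635 -0.1493  0.122 ] [-0.08 -0.18 -0.46] along x -0.08
```

```bash
python3 -m creep '{"dp":[[0.006,-0.004,0],[0,0,0.007],[-0.001,0,0.007],[0,0,0]],"yaw":[0,0,0,0]}'>/dev/null;python3 s.py;  python3 -m creep '{"dp":[[-0.006,0,0.001],[-0.006,0,0.001]],"yaw":[0,0]}'>/dev/null;python3 s.py | tail -1; python3 -m creep '{"dp":[[-0.006,0,0.001],[-0.006,0,0.001]],"yaw":[0,0]}'>/dev/null;python3 s.py | tail -1;python3 -m creep '{"dp":[[-0.006,0,0.001]],"yaw":[0]}'>/dev/null;python3 s.py | tail -1
```

```text
[[-0.175  0.983  0.064]
 [ 0.969  0.183 -0.169]
 [-0.177  0.032 -0.984]]
11.3 [ 0.5598 -0.1491  0.1067] [-0.59 -0.86 -0.43] along x -0.65
11.4667 [ 0.5609 -0.1597  0.1052] [0.04 1.6  1.3 ] along x 1.31
11.6333 [ 0.5628 -0.1719  0.1047] [-0.3   0.52 -0.15] along x 0.59
11.7167 [ 0.5636 -0.1777  0.1044] [-0.86  3.97  1.06] along x 3.82
```

```bash
python3 -m creep '{"dp":[[-0.006,0,0.001],[-0.006,0,0.001]],"yaw":[0,0]}'>/dev/null;python3 s.py | tail -1; python3 -m creep '{"dp":[[-0.006,0,0.001],[-0.006,0,0.001]],"yaw":[0,0]}'>/dev/null;python3 s.py | tail -1;python3 -m creep '{"dp":[[-0.006,0,0.001]],"yaw":[0]}'>/dev/null;python3 s.py | tail -1;python3 -m creep '{"dp":[[-0.006,0,0.001]],"yaw":[0]}'>/dev/null;python3 s.py | tail -1
```

```text
11.8833 [ 0.5651 -0.1897  0.1042] [-2.48  4.29  2.76] along x 4.14
12.05 [ 0.5666 -0.2023  0.1042] [-2.95  7.53 -0.35] along x 7.88
12.1333 [ 0.5668 -0.2058  0.1032] [-0.8  16.1   3.47] along x 15.23
12.2167 [ 0.5672 -0.2075  0.1024] [-3.52 20.52 10.35] along x 19.05
```

```bash
python3 -m creep '{"dp":[[0.015,0,0],[0.018,0,0],[0.018,0,0],[0,0,0],[0,0,0]],"yaw":[0,0,0,0,0]}'>/dev/null;python3 s.py | tail -1; python3 -m creep '{"dp":[[0,0,-0.02],[0,0,-0.03],[0,0,-0.035],[0,0,-0.035]],"yaw":[0,0,0,0]}'>/dev/null;python3 s.py | tail -1
```

```text
12.6333 [ 0.564  -0.1627  0.0979] [-0.03 -1.07  0.18] along x -1.06
12.9667 [ 0.5524 -0.1491  0.2107] [ 0.82 -0.55  1.5 ] along x -0.91
```

Clear; move aside so the cameras see the clamp and check.

```bash
python3 -m creep '{"dp":[[0,-0.035,-0.01],[0,-0.035,-0.01],[0,-0.035,-0.01],[0,-0.035,-0.01],[0,0,0]],"yaw":[0,0,0,0,0]}'; python3 -m creep '{"dp":[[0,0,0],[0,0,0],[0,0,0]],"yaw":[0,0,0]}'>/dev/null; python3 s.py; python3 look.py t2
python3 - <<'E'
from rig import cams
import cv2
p,_=cams.capture("scene");cv2.imwrite("pics/s2.png",p[:,:,::-1])
a=cv2.resize(p[140:320,180:340,::-1],None,fx=3,fy=3,interpolation=2);cv2.imwrite("pics/s2c.png",a)
E
```

```text
time_s: 13.38
position: [0.4183, -0.179, 0.2631]
ee_rot: [1.909, 2.278, -0.125]
force: [1.2, 0.2, -0.3]
opening: 0.0003
[[-0.162  0.984  0.08 ]
 [ 0.969  0.174 -0.176]
 [-0.187  0.049 -0.981]]
13.6333 [ 0.4197 -0.1831  0.2662] [ 0.03 -0.47  0.  ] along x -0.46
release_tip 0.6 [304.6, 171.9, 14.3, 20.2] [ 0.5638 -0.1997  0.1231]
pad_face 0.59 [215.5, 193.8, 0.1, 10.2] [5.417e-01 3.000e-04 5.800e-02]
pad_face 0.44 [193.2, 195.3, 10.7, 11.0] [0.539  0.0413 0.0527]
indenter_face 0.59 [193.6, 193.2, 10.0, 13.0] [0.5372 0.0413 0.0538]
```

View pics/t2.png

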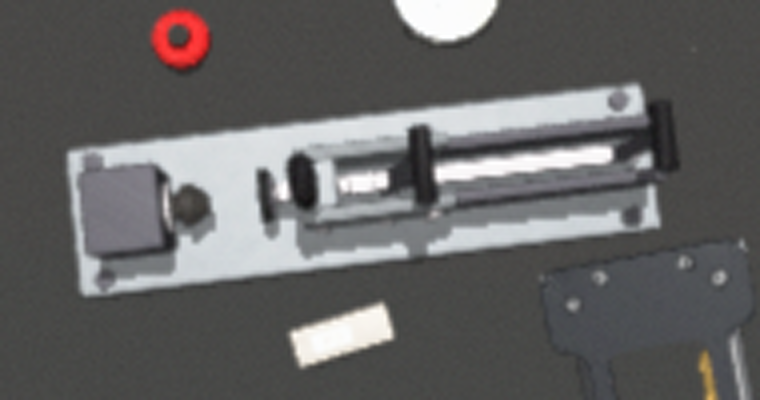

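View pics/s2c.png

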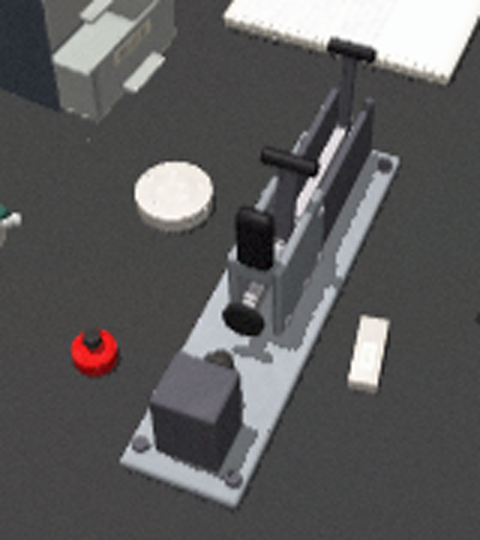

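Run:
```python
from rig import cams,get_state
import cv2,numpy as np
old=cv2.imread("pics/top0.png");od=np.load("pics/top0.npy")
p,d=cams.capture("top");new=p[:,:,::-1]
i=cams.camera_info("top");R,t=np.array(i["R"]),np.array(i["t"])
v,u=np.mgrid[:384,:512]
U=np.array([-.115,.9934,0]);C=np.array([.552,-.08,0])
for d in(od,d):
    X=(np.stack([(u-i["cx"])/i["fx"]*d,(v-i["cy"])/i["fy"]*d,d],-1)-t)@R
    s=(X-C)@U;w=(X-C)@np.array([.9934,.115,0]);z=X[...,2]
    def ex(m,n): print(n,m.sum(),np.percentile(s[m],[3,50,97]).round(4))
    c=abs(w)<.03
    ex(c&(z>.066)&(z<.078)&(s>.09),"socket");ex(c&(z>.118)&(s<-.07),"release");ex(c&(z>.118)&(s>-.03)&(s<.025),"trig");ex(c&(z>.122)&(s>.03),"grip");ex(c&(z>.05)&(z<.066)&(s>.06)&(s<.1),"pad");ex(c&(z>.045)&(z<.063)&(s>.1)&(s<.135)&(abs(w)<.012),"ind")
r=[cv2.resize(q[165:240,165:330],(792,296),interpolation=cv2.INTER_CUBIC) for q in(old,new)]
cv2.imwrite("pics/cmp.png",np.vstack(r))
```

```text
socket 431 [0.137  0.1567 0.1765]
release 102 [-0.1169 -0.111  -0.1062]
trig 115 [-0.0072 -0.0017  0.0035]
grip 79 [0.0527 0.0587 0.0649]
pad 65 [0.0696 0.0797 0.0847]
ind 111 [0.1078 0.1207 0.1341]
socket 434 [0.137  0.1564 0.1761]
release 105 [-0.1291 -0.123  -0.1183]
trig 113 [-0.0073 -0.0016  0.0034]
grip 81 [0.0527 0.0588 0.0649]
pad 62 [0.0695 0.0798 0.0844]
ind 95 [0.1136 0.1237 0.1342]
```

View pics/cmp.png

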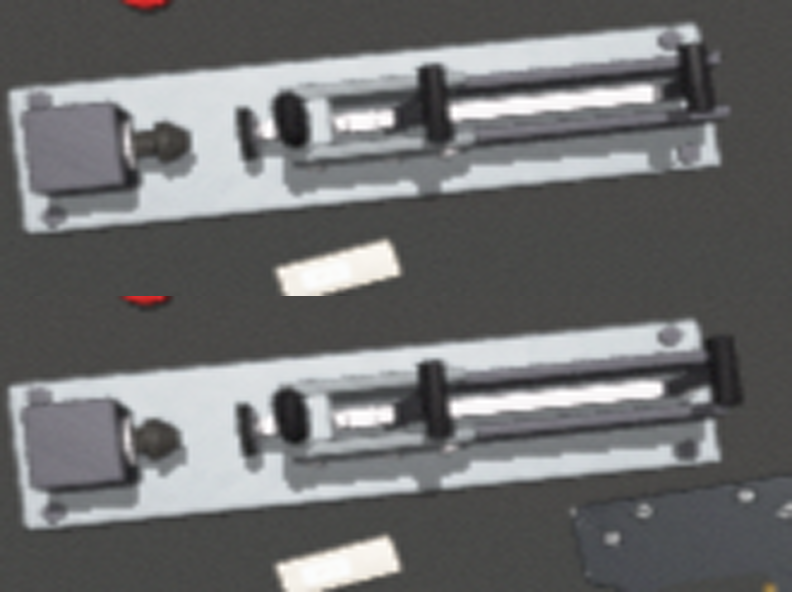

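```bash
python3 -c "
from rig import bot
print(bot.hand_in())"
```

```text
the job is handed in; nothing more can be done
None
```

I pressed the indenter home, held it, released the bar fully back and handed the job in at about 14 s. One brief force peak came close to your 24 N limit.

- **Pressing:** On the fourth trigger stroke the indenter bottomed about 10 mm short of the trigger's stop. I held 11.4–12.6 N on the trigger for about 1 s. The camera shows the indenter went in about 6 mm.
- **Release:** I pressed the release lever backwards until the push rose to 19 N against the bar's stop, then let go and backed away.
- **Last checks:**
    - The pad is within 0.2 mm of where it started, and the trigger is back at rest.
    - The magnet, disc and coupon look unmoved, judged by eye in the pictures.
    - The robot touches nothing.

**Shortcomings:**
- **Force peak:** As I first felt the bottom, the push reached 15.6 N for one reading before I eased off. By the given figures that squeezes the indenter with about 20–24 N or slightly more. I could not measure the squeeze itself.
- **Trigger stop touched:** The first stroke, before the pad reached the indenter, touched the trigger's own stop at 17.7 N.
- **Release lever not fully upright:** It stands about 12 mm back from upright, which fits its pawl resting on a tooth.
- **Tool tilt:** The tool drifted to a tilt of about 10° while pressing the lever, with no visible effect.

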